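Load a paint cartridge into the dosing unit under its sprung clamp bar

ROBOT

A 6-joint arm with a two-finger parallel gripper is mounted at the origin on the work surface. World frame = base frame: x ahead of the robot, y to its left, z up, the work surface at z = 0. Lengths are in mm, angles in rad, forces in N, time in s.
With the tool pointing down it reaches from about 300 to 775 mm from the base axis. Payload 14.6 kg.
Tool frame: the origin (TCP) lies at the very end of the fingers, on their centre line; the grasp point (between the pads) lies 19 mm behind it; z points along the fingers, y is the line along which they close (so a half turn about z gives the same grasp; the last joint's range is limited). The gripper opens to 94 mm and grips with 3 to 60 N. Pads are 16 mm wide; open, the fingers measure 119 mm over their backs; the gripper's body (75 mm by 177 mm) begins 78 mm behind the grasp point.
Start: joints at [-0.067, 0.3, 1.521, -0, 1.321, -0.067], TCP at [549.99, -0.002, 205.446] pointing down, gripper open.
Joint ranges: [-3.03, 3.03], [-0.79, 2.21], [0.23, 2.52], [-1.04, 4.18], [0, 3.07], [-2.55, 2.55]. Speed limits (rad/s): [2.22, 2.22, 2.57, 3.14, 3.14, 3.14].

INTERFACE

Orientations are given as [roll, pitch, yaw] about the fixed x, y, z axes, in that order (R = Rz(yaw) Ry(pitch) Rx(roll)).
In Python, from cell import manip gives the robot as it stands. The module is installed in compiled form; this text tells all that it offers.
- The arm moves only by the shell command python3 -m inch 'ROWS' [FORCE]. ROWS is JSON, a list of rows, each an object of numbers: "gripper": the opening, from 0 (shut) to 1 (fully open); "dx", "dy", "dz": the shift along the world's x, y, z in m; "wx", "wy", "wz": the turn, a rotation vector about the world's x, y, z in degrees. A call has exactly 5 rows; each row is the pose to reach, as a shift and turn from the pose commanded when the call began; what a row does not reach only later rows make up. A row lasts 1/12 s, in which the tool goes at most 41.7 mm and 7.16 degrees, less where a joint would pass 70% of its speed; a pose out of reach is approached as far as the arm can. A call with a gripper value outside its range is refused whole. The fingers move at their own pace and stop on an object; FORCE is the grip in N (left out, the last holds). Time passes only in rows, so rows that repeat a pose let the fingers close, or fill a call up. It gives the time, the measured TCP pose, the force, the opening and the grip force at its end, in the units of the state.
- manip.read_state(): the state, without advancing time (a new reading comes with each control period).
- manip.camera(name): name is "scene" or "side" or "wrist"; returns the picture (480x640x3 uint8, blue, green, red); there is no depth.
- manip.camera_info(name): a dict with "camera_matrix" (3x3 intrinsics, pixels), "R" (3x3) and "t" (3): a world point X has camera coordinates R X + t; the wrist camera has in their place "tool_from_camera" (4x4, takes a point from camera to tool coordinates, whose origin is the TCP and whose axes are the flange's). Camera axes: x right, y down, z forward; pixel columns grow to the right and rows downward; lengths in mm; the calibration is good to about 2 mm. The wrist camera is an equidistant fisheye: a pixel r from the principal point sees the ray r / f radians off the axis. A picture is of the moment at which its call begins: read the wrist's pose just before it. camera_info takes no time and is no camera call.
- manip.sign_off(): hands the job in; it is judged then, once.
The state is a dict: "clock": time; "joints": joint angles; "qd": joint speeds; "effort": joint torques, N m; "eef_pos": TCP position; "eef_rot": TCP orientation; "wrist_force": force on the tool from outside, world axes, zero at the start; "moment": the same for the moment, N m; "finger_gap": finger opening in mm; "finger_force": force on a finger pad.
Only numpy, scipy, OpenCV 4.12 (cv2) and the standard library are available. Lean on these libraries where they do the work, as an engineer would, in place of code of your own. Each camera call takes 0.05 s, during which the arm holds its last target. There are 200 camera calls.

TASK

Load the paint cartridge into the dosing unit: lift the sprung clamp bar by its black grip and turn it well aside, lay the cartridge in the trough with its flange towards the end stop, and slide it gently along until the flange is fully home against the stop. Then lift the bar, turn it back over the cartridge and let it down gently into its fork so that it clamps the cartridge, and let go. Do not knock or force the cartridge, and leave the other things on the bench where they are.

Things in the scene. Friction and masses are not known exactly. Their poses are not given: they have to be found in the camera images.
- pump: The dosing unit: grey, fixed to the table, 360 x 170 mm, top deck 50 mm above the table. Origin: on the table under the trough's axis; x along the trough towards the end stop, z up. The clamp post stands at x = -68, y = +62 mm. Beyond the stop is a housing (x 143 to 177 mm, 112 mm high).
- trough (a point): Where the axis of a cartridge lying in the trough runs: straight above the unit's origin, 85 mm above the table, axes as the unit's. The trough is two 90-degree V saddles of aluminium, 16 mm long, at x = -88 and +60 mm; their upper edges are 10 mm below this point and 19 mm either side; between them it is open down to the deck, 35 mm below this point.
- stop_rail (a point): Middle of the end stop's range, on the trough's axis, x = 105 mm in the unit. The stop is an upright aluminium plate across the trough, 56 mm wide, 14 mm thick, top 116 mm above the table (stiff, does not move). Its last user locked it with its face anywhere within 12 mm either way of this point along x: the setting is not measured, it has to be felt.
- fork_top (a point): Fork at the trough's far side from the post: two steel lugs, 17 mm apart inside along the unit's x, between which the bar's end lies when closed. This point: midway between them at the height of their tops, 122 mm above the table, 42 mm to -y of the trough's axis, 68 mm to -x of the unit's origin.
- clamp_lift (a joint): Lift of the clamp bar (m), 0 lowest to 0.045 highest. A spring (6 N at 0, 12 N at 0.045) and 1.4 N of weight pull it down; it drops if not held. Steel bar 12 x 12 mm, underside 98 mm above the table at 0; resting on a cartridge in the trough it reads 0.007. The bar passes over the fork only above 0.024; over a cartridge above 0.007.
- clamp_turn (a joint): Turn of the clamp bar about its post (rad): 0 closed, across the trough, 1.5 fully aside; grows clockwise seen from above. The bar reaches 109 mm from the post, towards pump -y when closed and towards pump -x when aside. Light friction holds it where it is left. In the fork it has about 0.02 rad of play.
- clamp_grip (a point): Centre of the black grip on the clamp post's axis, a flat paddle 10 mm thick, 36 mm long and 28 mm high; its long side (y axis) runs along the bar, its thickness along x. It moves and turns with the bar; 138 mm above the table at lift 0. Below it is 14 mm of thin neck, then the bar.
- cartridge_center (a point): Centre of the cartridge, on its axis: a rigid white closed barrel 40 mm in diameter, about 0.3 kg, lying down. x axis along the barrel towards the flange. The flat flange (50 mm in diameter, 5 mm thick) has its face at x = +105 mm; the barrel begins at x = -105 mm, and beyond it a thin nozzle reaches x = -131 mm. It starts in the rest, with its axis 45 mm above the table.
- cartridge_end (a point): Centre of the cartridge's flange face, 105 mm from its centre; axes as the cartridge's.
- rest: Grey plastic rest fixed to the table, plate 150 x 70 x 10 mm with two V saddles at x = -55 and +55 mm, upper edges 35 mm above the table; the space between them is free down to the plate. Origin: centre of its underside. x along the cartridge.
- tape: Bystander: a roll of tape, 72 mm in diameter, 25 mm high; origin at the centre of its underside.
- cup: Bystander: an empty steel mixing cup, 64 mm in diameter, 60 mm high; origin at the centre of its underside.
- nozzle: Bystander: a small brass nozzle, 34 mm in diameter and 34 mm high; origin at the centre of its underside.
There are look-alikes about, which are no part of the job. Of the things shaped like the part that bears cartridge_center, the white one is meant.

How it is judged (in metres and radians):
On the way, in this order (a step that is already met when the one before it is completed fails the run):
1. the clamp bar is turned aside (value of joint clamp_turn above 1 rad), for 0.2 s.
2. with the bar aside, the cartridge lies in the trough, its flange home against the stop (value of joint clamp_turn above 0.8 rad and y of cartridge_center in the frame of pump between -0.003 and 0.003 m and z of cartridge_center in the frame of pump between 0.082 and 0.088 m and angle between the x axis of cartridge_center and the x axis of pump, either way round below 0.05 rad and x of cartridge_end in the frame of stop between -0.002 and 0.003 m), for 0.2 s.
At the end, for the whole second after the job is handed in: The cartridge lies in the trough (axis within 3 mm of the trough's axis and of its height, within 0.05 rad), its flange face within 2 mm of the end stop; the bar is back across it in its fork (turn under 0.08 rad, lift under 0.011) and presses on it with more than 2 N; all at rest and let go (y of cartridge_center in the frame of pump between -0.003 and 0.003 m and z of cartridge_center in the frame of pump between 0.082 and 0.088 m and angle between the x axis of cartridge_center and the x axis of pump, either way round below 0.05 rad and x of cartridge_end in the frame of stop between -0.002 and 0.003 m and value of joint clamp_turn below 0.08 rad and value of joint clamp_lift below 0.011 m and contact force between clamp_turn and cartridge above 2 N and linear speed of cartridge below 0.02 m/s); the robot touches nothing.
It fails at once if the bar strikes or is pressed on the cartridge with more than 25 N (contact force between clamp_turn and cartridge above 25 N).
It fails at once if the bar is let snap down on the cartridge (dropping faster than 0.6 m/s over it) (velocity of joint clamp_lift below -0.6 m/s and value of joint clamp_turn below 0.5 rad and distance between cartridge_center and trough below 0.05 m).
It fails at once if the cartridge is pushed against the end stop with more than 20 N (contact force between cartridge and stop above 20 N).
It fails at once if the cartridge is knocked or pressed against the dosing unit with more than 60 N (contact force between cartridge and pump above 60 N).
It fails at once if a bystander (tape, cup or nozzle) is shifted by more than 30 mm (distance of any of tape, cup, nozzle from where it was at the start of the episode above 0.03 m).
It also fails if it takes over 72 s, if anything falls off the work surface, if the arm or the gripper's body presses on something with over 40 N, if the wrist force passes 120 N, or if a joint passes its speed limit or range.

## Working session

There is one attempt and no reset: what is moved stays moved. The work goes in short steps, Python scripts to look and compute and a shell command to move; the robot and the scene stay as the last step left them, time stands still between calls to the robot, and variables do not carry over. Pictures are saved under pics/ and viewed, at most 10 in all, crops included, and the job is handed in when it is done.

```bash
mkdir -p pics; python3 - <<'E'
from cell import manip
import cv2,numpy as np
print(manip.read_state())
for n in("scene","side"):
    cv2.imwrite(f"pics/{n}0.png",manip.camera(n)); i=manip.camera_info(n); print(n,i)
print(manip.camera_info("wrist"))
cv2.imwrite("pics/wrist0.png",manip.camera("wrist"))
E
```

```text
{'clock': 0.0, 'joints': array([-6.66018942e-02,  3.00427054e-01,  1.52158549e+00, -1.12964715e-05,
        1.32070298e+00, -6.65854423e-02]), 'qd': array([ 5.86646847e-04, -1.77594120e-03,  7.36356511e-04, -2.10683226e-04,
       -1.73810517e-04,  4.83925870e-05]), 'effort': array([-1.53750298e-03, -5.31805658e+01, -3.52735734e+01,  7.07558286e-02,
        2.43994006e-02, -4.79655944e-05]), 'eef_pos': array([5.49734686e+02, 1.07526612e-02, 2.04908626e+02]), 'eef_rot': array([-3.14047154e+00, -6.37942489e-05,  1.57078264e+00]), 'wrist_force': array([-0.42990152,  0.92432614,  0.53053302]), 'moment': array([-0.00683143, -0.01095745,  0.02573948]), 'finger_force': 0.0, 'finger_gap': 93.90855222212899}
scene {'camera_matrix': array([[542.71028118,   0.        , 315.84617387],
       [  0.        , 542.71028118, 245.67082158],
       [  0.        ,   0.        ,   1.        ]]), 'R': array([[-0.58733705,  0.80929631,  0.00864151],
       [ 0.42602645,  0.31822655, -0.84689629],
       [-0.68814   , -0.49373206, -0.53168787]]), 't': array([ 125.51336788, -161.80747443, 1988.47034148])}
si
[... 220 characters left out ...]
388013],
       [-0.10351074, -0.59260956, -0.79881127],
       [ 0.16013894,  0.7827181 , -0.60142157]]), 't': array([-449.16319618,  233.61400585,  841.35195711])}
{'camera_matrix': array([[371.64829954,   0.        , 312.38670945],
       [  0.        , 371.64829954, 233.0274132 ],
       [  0.        ,   0.        ,   1.        ]]), 'tool_from_camera': array([[-6.02917509e-06, -9.72265490e-01, -2.33879922e-01,
         6.72245774e+01],
       [ 9.99999021e-01,  3.21372351e-04, -1.36176040e-03,
         2.14102953e-01],
       [ 1.39915518e-03, -2.33879701e-01,  9.72264536e-01,
        -1.79057398e+02],
       [ 0.00000000e+00,  0.00000000e+00,  0.00000000e+00,
         1.00000000e+00]])}
```

View pics/scene0.png

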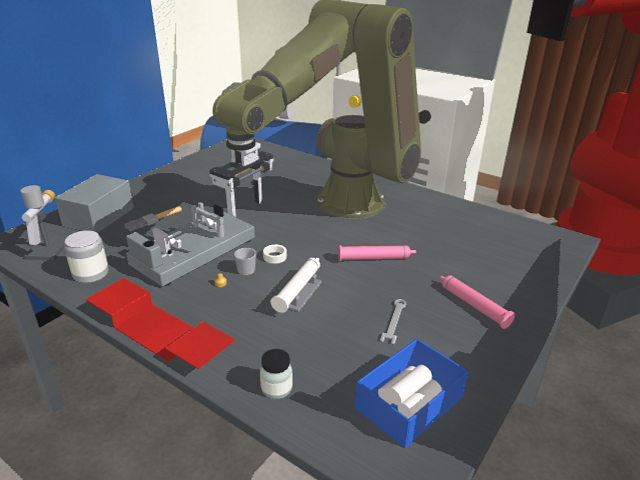

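View pics/side0.png

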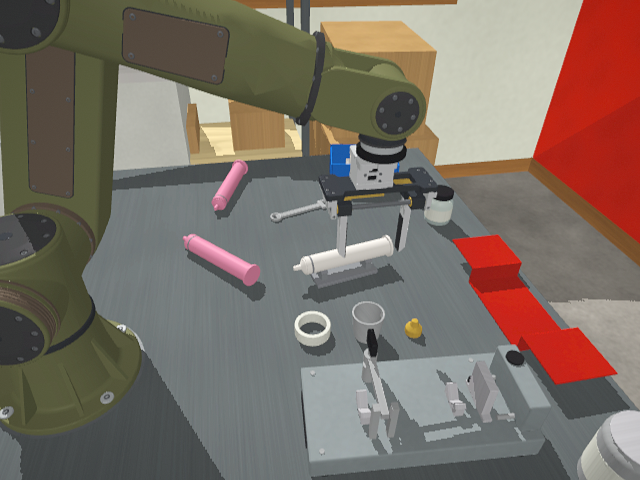

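The scene view shows the unit at about (190,240), the white cartridge in its rest at (300,285), the cup at (245,262), the tape at (275,253) and the nozzle at (220,281). The side view shows the black grip at (372,343), the bar running to the fork at (385,415), the stop at (485,390), and the cartridge running from nozzle (297,268) to flange (390,247).

```bash
cat > h.py <<'E'
import numpy as np,cv2
from cell import manip
from scipy.spatial.transform import Rotation as Ro
def ray(n,u,v,pose=None):
    i=manip.camera_info(n);K=i["camera_matrix"]
    a=np.array([(u-K[0,2])/K[0,0],(v-K[1,2])/K[1,1]])
    if n!="wrist":
        R=i["R"];return -R.T@i["t"],R.T@np.r_[a,1]
    r=np.hypot(*a);d=np.r_[a*np.sinc(r/np.pi),np.cos(r)]
    T=i["tool_from_camera"];p,e=pose;R=Ro.from_euler("xyz",e).as_matrix()
    return p+R@T[:3,3],R@T[:3,:3]@d
def onz(n,u,v,z,pose=None):
    o,d=ray(n,u,v,pose);return np.round(o+d*(z-o[2])/d[2],1)
def snap(f):
    s=manip.read_state();p=(s["eef_pos"],s["eef_rot"]);im=manip.camera("wrist");cv2.imwrite(f"pics/{f}.png",im)
    np.savez(f"pics/{f}.npz",p=p[0],e=p[1]);return im,p
def load(f):
    z=np.load(f"pics/{f}.npz");return z["p"],z["e"]
E
python3 - <<'E'
from h import *
for u,v,z in((303,369,50),(311,472,50),(543,455,50),(372,343,138),(297,268,45),(390,247,45)):print(u,v,onz("side",u,v,z))
for u,v,z in((180,263,50),(320,262,45),(283,302,45),(253,233,50)):print(u,v,onz("scene",u,v,z))
E
```

```text
303 369 [ 412.2 -107.9   50. ]
311 472 [ 393.6 -285.3   50. ]
543 455 [ 732.5 -323.1   50. ]
372 343 [ 516.5 -145.5  138. ]
297 268 [445.3 166.7  45. ]
390 247 [672.2 204.5  45. ]
180 263 [ 693.6 -131.5   50. ]
320 262 [444.3 181.7  45. ]
283 302 [653.4 213.2  45. ]
253 233 [443.4 -76.3  50. ]
```

View pics/wrist0.png

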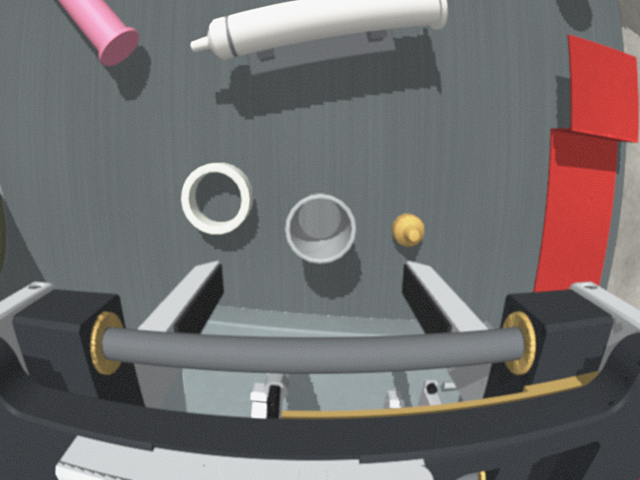

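The wrist view shows the cartridge from its nozzle at (195,45) to its flange at (440,12), with the tape, cup and nozzle in a row below. The unit is half hidden behind the gripper. I'll back off to -y so the wrist camera sees it in full.

```bash
python3 -m inch '[{"dy":-0.04,"dz":0.012},{"dy":-0.08,"dz":0.024},{"dy":-0.12,"dz":0.036},{"dy":-0.16,"dz":0.048},{"dy":-0.19,"dz":0.06}]' && python3 -m inch '[{"dy":-0.035,"dz":0.02},{"dy":-0.07,"dz":0.04},{"dy":-0.11,"dz":0.04},{"dy":-0.14,"dz":0.04},{"dy":-0.14,"dz":0.04}]'
python3 -c "
from h import *
snap('w1')
a,p=snap('w1')
print(p)"
```

```text
(array([ 5.49846444e+02, -7.15116994e-03,  2.05115476e+02]), array([-3.14090557e+00, -4.59503298e-05,  1.57075723e+00]))validation failed for argument at $[0]...
```

View pics/w1.png

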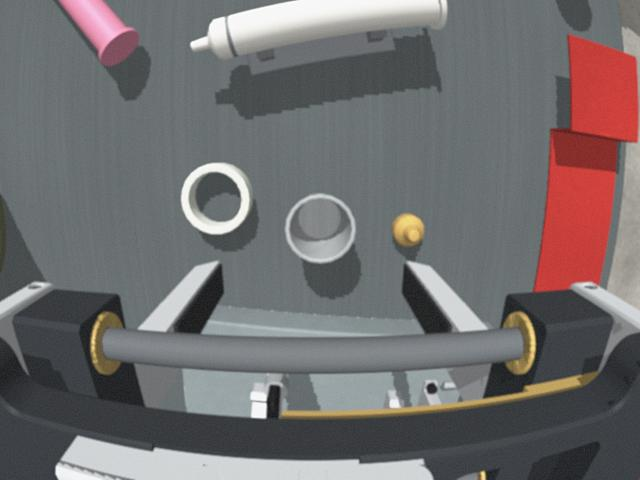

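The picture is unchanged because the move was refused, probably for the missing `gripper` key. I'll give all the keys.

```bash
python3 -m inch '[{"gripper":1,"dx":0,"dy":-0.04,"dz":0.012,"wx":0,"wy":0,"wz":0},{"gripper":1,"dx":0,"dy":-0.08,"dz":0.024,"wx":0,"wy":0,"wz":0},{"gripper":1,"dx":0,"dy":-0.12,"dz":0.036,"wx":0,"wy":0,"wz":0},{"gripper":1,"dx":0,"dy":-0.16,"dz":0.048,"wx":0,"wy":0,"wz":0},{"gripper":1,"dx":0,"dy":-0.19,"dz":0.06,"wx":0,"wy":0,"wz":0}]' && python3 -m inch '[{"gripper":1,"dy":-0.035,"dz":0.02},{"gripper":1,"dy":-0.07,"dz":0.04},{"gripper":1,"dy":-0.11,"dz":0.04},{"gripper":1,"dy":-0.14,"dz":0.04},{"gripper":1,"dy":-0.14,"dz":0.04}]'
python3 -c "
from h import *
a,p=snap('w1')
print(p)"
```

```text
clock: 0.67
eef_pos: [549.4, -192.7, 265.9]
eef_rot: [-3.141, 0.0, 1.57]
wrist_force: [0.7, -0.6, 1.1]
finger_gap: 93.9
finger_force: 0.0
(array([ 549.43632695, -192.73194671,  265.92806752]), array([-3.14136272e+00,  2.21624036e-04,  1.56985941e+00]))validation failed for argument at $[0]...
```

```bash
python3 -m inch '[{"gripper":1,"dx":0,"dy":-0.035,"dz":0.02,"wx":0,"wy":0,"wz":0},{"gripper":1,"dx":0,"dy":-0.07,"dz":0.04,"wx":0,"wy":0,"wz":0},{"gripper":1,"dx":0,"dy":-0.11,"dz":0.04,"wx":0,"wy":0,"wz":0},{"gripper":1,"dx":0,"dy":-0.13,"dz":0.04,"wx":0,"wy":0,"wz":0},{"gripper":1,"dx":0,"dy":-0.13,"dz":0.04,"wx":0,"wy":0,"wz":0}]'
python3 -c "
from h import *
snap('w1')
a,p=snap('w1')
print(p)"
```

```text
clock: 1.13
eef_pos: [549.1, -323.7, 304.4]
eef_rot: [-3.14, -0.0, 1.567]
wrist_force: [0.6, 0.5, -0.7]
finger_gap: 93.9
finger_force: 0.0
(array([ 549.50873456, -321.62250118,  304.44919818]), array([-3.14047703e+00, -7.15483406e-04,  1.56821312e+00]))
```

View pics/w1.png

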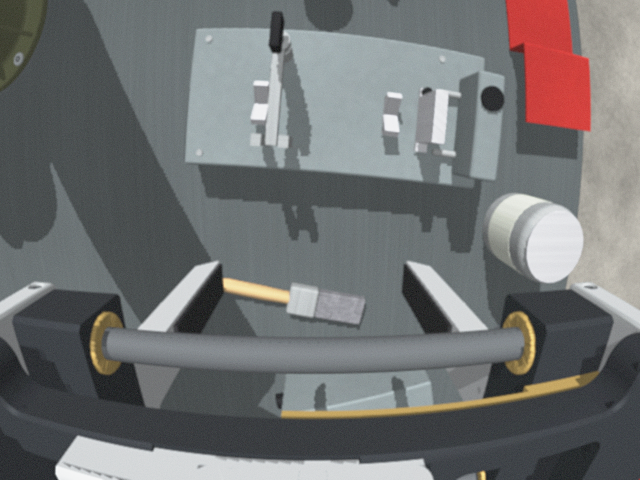

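The wrist view shows the whole unit: deck corners at (196,30) and (187,162), the grip at (277,32), the bar down to the fork at (273,143), saddles at (260,103) and (392,115), the stop at (433,115), and the housing at (483,125). I'll zoom in for exact pixels.

```bash
python3 -c "
import cv2
a=cv2.imread('pics/w1.png')[0:200,180:512]
cv2.imwrite('pics/w1c.png',cv2.resize(a,(797,480),interpolation=2))"
```

```text
(no output)
```

View pics/w1c.png

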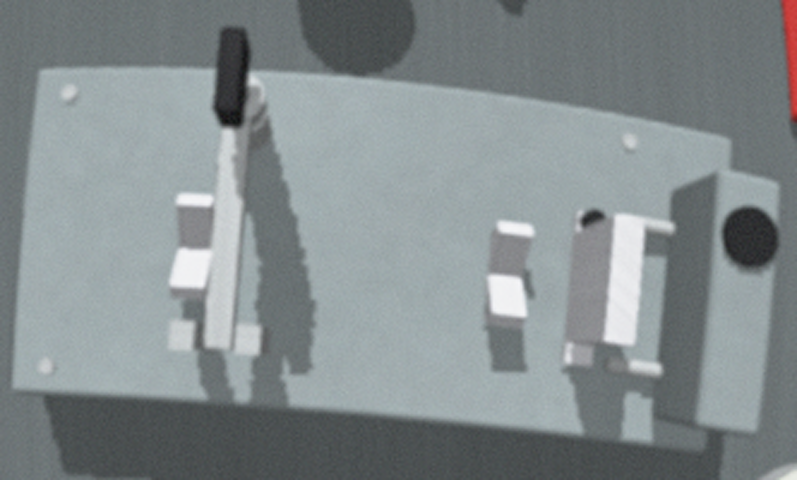

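The crop shows deck corners at (39,68), (12,388), (731,140) and (703,450), the paddle at (232,75), lug tops at (182,330) and (248,335), saddle tips at (193,200)/(190,290) and (515,228)/(507,318), and the top edge of the stop face running (612,215)-(603,345).

```bash
python3 - <<'E'
from h import *
p=load('w1')
def f(n,u,v,z):
    q=onz("wrist",180+u/2.4,v/2.4,z,p);print(n,q);return q[:2]
c=[f("TL",39,68,50),f("BL",12,388,50),f("BR",704,451,50),f("TR",731,139,50)]
C=np.mean(c,0);print(C,[np.degrees(np.arctan2(*(b-a)[::-1])) for a,b in((c[0],c[3]),(c[1],c[2]),(c[1],c[0]),(c[2],c[3]))],[np.linalg.norm(a-b) for a,b in((c[0],c[3]),(c[1],c[2]),(c[1],c[0]),(c[2],c[3]))])
th=np.mean([np.arctan2(*(b-a)[::-1]) for a,b in((c[0],c[3]),(c[1],c[2]))])
R=np.array([[np.cos(th),-np.sin(th)],[np.sin(th),np.cos(th)]])
for n,u,v,z in (("lugL",182,328,122),("lugR",249,333,122),("s1+",195,201,75),("s1-",190,270,75),("s2+",515,229,75),("s2-",508,300,75),("stop+",612,216,116),("stop-",604,343,116),("gripTopfar",235,29,152),("gripmid",232,75,138),("barend",220,348,110),("houseFL",716,172,112),("houseBR",757,432,112),("cap",750,237,115)):
    q=f(n,u,v,z);print("   in deck frame",np.round(R.T@(q-C),1))
# dark blob two-view grip
for n in("scene","side"):
    im=cv2.imread(f"pics/{n}0.png");m=(im.max(2)<45).astype(np.uint8)
    u,v=(372,343) if n=="side" else (196,212)
    k,l,s,ce=cv2.connectedComponentsWithStats(m)
    for i in range(1,k):
        if s[i,4]>15 and np.hypot(*(ce[i]-(u,v)))<25:print(n,s[i],ce[i])
E
```

```text
TL [ 409.2 -104.1   50. ]
BL [ 395.1 -269.5   50. ]
BR [ 749.6 -301.    50. ]
TR [ 763.6 -134.9   50. ]
[ 579.375 -202.375] [np.float64(-4.966950168034922), np.float64(-5.077826108623128), np.float64(85.12743655237387), np.float64(85.18212258360619)] [np.float64(355.7358570625121), np.float64(355.89675469158186), np.float64(165.99990963852963), np.float64(166.6889618421088)]
lugL [ 494.4 -245.   122. ]
   in deck frame [-80.9 -49.9]
lugR [ 521.6 -247.6  122. ]
   in deck frame [-53.6 -50.1]
s1+ [ 493.4 -184.7   75. ]
   in deck frame [-87.2  10.1]
s1- [ 491. -217.   75.]
   in deck frame [-86.8 -22.3]
s2+ [ 639.7 -196.8   75. ]
   in deck frame [59.6 10.8]
s2- [ 636.4 -230.3   75. ]
   in deck frame [ 59.3 -22.8]
stop+ [ 673.3 -194.2  116. ]
   in deck frame [92.8 16.4]
stop- [ 670.  -249.1  116. ]
   in deck frame [ 94.4 -38.6]
gripTopfar [ 518.5 -129.3  152. ]
   in deck frame [-67.   67.5]
gripmid [ 516.2 -144.   138. ]
   in deck frame [-68.   52.6]
barend [ 508.4 -253.5  110. ]
   in deck frame [-66.2 -57.1]
houseFL [ 724.8 -168.6  112. ]
   in deck frame [141.9  46.4]
houseBR [ 747.9 -284.8  112. ]
   in deck frame [175.1 -67.4]
cap [ 740.1 -197.1  115. ]
   in deck frame [159.6  19.3]
scene [214 205   9  12  75] [218.06666667 210.16      ]
side [367 329  11  27 205] [371.75609756 342.53658537]
```

The two views agree on the grip at about (516, -145). The unit's yaw is -5°, the trough origin is about (578.5, -212.5), and the stop face is near x = 93-94. Next I go above the grip.

```bash
python3 -m inch '[{"gripper":0.45,"dx":-0.007,"dy":0.035,"dz":-0.014,"wx":0,"wy":0,"wz":-1},{"gripper":0.45,"dx":-0.014,"dy":0.07,"dz":-0.028,"wx":0,"wy":0,"wz":-2},{"gripper":0.45,"dx":-0.021,"dy":0.105,"dz":-0.042,"wx":0,"wy":0,"wz":-3},{"gripper":0.45,"dx":-0.028,"dy":0.14,"dz":-0.056,"wx":0,"wy":0,"wz":-4},{"gripper":0.45,"dx":-0.034,"dy":0.175,"dz":-0.075,"wx":0,"wy":0,"wz":-5}]'
python3 -m inch '[{"gripper":0.45,"dx":0,"dy":0,"dz":0,"wx":0,"wy":0,"wz":0},{"gripper":0.45,"dx":0,"dy":0,"dz":0,"wx":0,"wy":0,"wz":0},{"gripper":0.45,"dx":0,"dy":0,"dz":-0.015,"wx":0,"wy":0,"wz":0},{"gripper":0.45,"dx":0,"dy":0,"dz":-0.03,"wx":0,"wy":0,"wz":0},{"gripper":0.45,"dx":0,"dy":0,"dz":-0.05,"wx":0,"wy":0,"wz":0}]'
python3 -c "
from h import *
im,p=snap('w2');print(p)
cv2.imwrite('pics/s2.png',cv2.resize(manip.camera('side')[200:400,250:520],(540,400)))
cv2.imwrite('pics/c2.png',np.hstack([cv2.imread('pics/s2.png'),cv2.resize(cv2.resize(manip.camera('scene')[150:310,110:270],(400,400)),(250,400))]))"
```

```text
clock: 1.65
eef_pos: [515.3, -142.2, 230.8]
eef_rot: [3.14, 0.0, 1.484]
wrist_force: [1.2, 0.0, -0.2]
finger_gap: 64.1
finger_force: 0.0
clock: 2.07
eef_pos: [516.9, -145.6, 181.6]
eef_rot: [3.138, 0.001, 1.484]
wrist_force: [0.5, -0.4, -0.6]
finger_gap: 42.2
finger_force: 0.0
(array([ 516.91311677, -145.59184724,  181.62087053]), array([3.13823696e+00, 9.46917216e-04, 1.48381669e+00]))
```

View pics/c2.png

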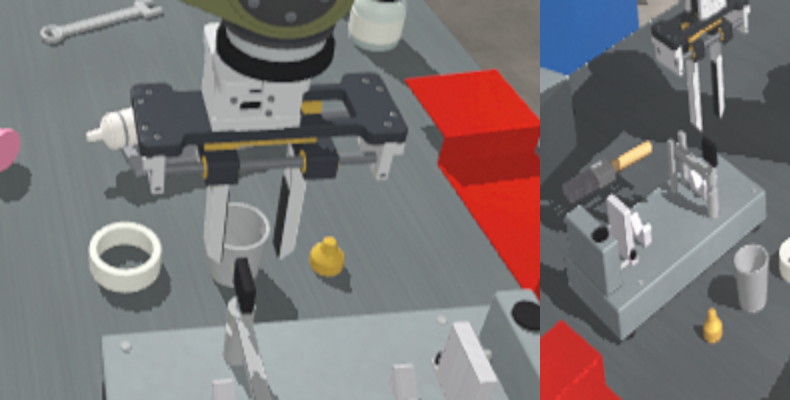

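The fingers straddle the paddle, which is at (245,285) in the crop with the fingers at 217 and 285. Now I descend and grip.

```bash
python3 -m inch '[{"gripper":0.45,"dx":0,"dy":0,"dz":-0.02,"wx":0,"wy":0,"wz":0},{"gripper":0.45,"dx":0,"dy":0,"dz":-0.04,"wx":0,"wy":0,"wz":0},{"gripper":0.45,"dx":0,"dy":0,"dz":-0.06,"wx":0,"wy":0,"wz":0},{"gripper":0.2,"dx":0,"dy":0,"dz":-0.06,"wx":0,"wy":0,"wz":0},{"gripper":0.05,"dx":0,"dy":0,"dz":-0.06,"wx":0,"wy":0,"wz":0}]' 40
python3 -m inch '[{"gripper":0,"dx":0,"dy":0,"dz":0,"wx":0,"wy":0,"wz":0},{"gripper":0,"dx":0,"dy":0,"dz":0,"wx":0,"wy":0,"wz":0},{"gripper":0,"dx":0,"dy":0,"dz":0,"wx":0,"wy":0,"wz":0},{"gripper":0,"dx":0,"dy":0,"dz":0,"wx":0,"wy":0,"wz":0},{"gripper":0,"dx":0,"dy":0,"dz":0,"wx":0,"wy":0,"wz":0}]' 40
```

```text
clock: 2.63
eef_pos: [516.4, -145.3, 121.6]
eef_rot: [3.141, 0.0, 1.483]
wrist_force: [0.1, 0.4, 0.5]
finger_gap: 32.2
finger_force: 0.0
clock: 3.05
eef_pos: [516.3, -145.2, 121.7]
eef_rot: [3.14, 0.0, 1.484]
wrist_force: [-3.5, 0.3, 6.4]
finger_gap: 9.5
finger_force: 40.0
```

```bash
python3 -m inch '[{"gripper":0,"dx":0,"dy":0,"dz":0.008,"wx":0,"wy":0,"wz":0},{"gripper":0,"dx":0,"dy":0,"dz":0.016,"wx":0,"wy":0,"wz":0},{"gripper":0,"dx":0,"dy":0,"dz":0.024,"wx":0,"wy":0,"wz":0},{"gripper":0,"dx":0,"dy":0,"dz":0.03,"wx":0,"wy":0,"wz":0},{"gripper":0,"dx":0,"dy":0,"dz":0.036,"wx":0,"wy":0,"wz":0}]' 
python3 -m inch '[{"gripper":0,"dx":0,"dy":0,"dz":0,"wx":0,"wy":0,"wz":0},{"gripper":0,"dx":0,"dy":0,"dz":0,"wx":0,"wy":0,"wz":-3},{"gripper":0,"dx":0,"dy":0,"dz":0,"wx":0,"wy":0,"wz":-8},{"gripper":0,"dx":0,"dy":0,"dz":0,"wx":0,"wy":0,"wz":-14},{"gripper":0,"dx":0,"dy":0,"dz":0,"wx":0,"wy":0,"wz":-20}]'
```

```text
clock: 3.47
eef_pos: [516.1, -145.1, 156.7]
eef_rot: [3.141, 0.0, 1.484]
wrist_force: [5.3, -3.4, -12.7]
finger_gap: 9.7
finger_force: 40.0
clock: 3.88
eef_pos: [516.0, -145.1, 156.0]
eef_rot: [-3.141, 0.0, 1.129]
wrist_force: [4.6, -3.1, -11.9]
finger_gap: 9.7
finger_force: 40.0
```

Force is about 12 N down, as expected for a lifted bar. I keep turning.

```bash
python3 -m inch '[{"gripper":0,"dx":0,"dy":0,"dz":0,"wx":0,"wy":0,"wz":-7},{"gripper":0,"dx":0,"dy":0,"dz":0,"wx":0,"wy":0,"wz":-14},{"gripper":0,"dx":0,"dy":0,"dz":0,"wx":0,"wy":0,"wz":-21},{"gripper":0,"dx":0,"dy":0,"dz":0,"wx":0,"wy":0,"wz":-28},{"gripper":0,"dx":0,"dy":0,"dz":0,"wx":0,"wy":0,"wz":-35}]' 
python3 -m inch '[{"gripper":0,"dx":0,"dy":0,"dz":0,"wx":0,"wy":0,"wz":-7},{"gripper":0,"dx":0,"dy":0,"dz":0,"wx":0,"wy":0,"wz":-14},{"gripper":0,"dx":0,"dy":0,"dz":0,"wx":0,"wy":0,"wz":-20},{"gripper":0,"dx":0,"dy":0,"dz":0,"wx":0,"wy":0,"wz":-26},{"gripper":0,"dx":0,"dy":0,"dz":0,"wx":0,"wy":0,"wz":-29}]'
python3 -m inch '[{"gripper":0,"dx":0,"dy":0,"dz":-0.007,"wx":0,"wy":0,"wz":0},{"gripper":0,"dx":0,"dy":0,"dz":-0.014,"wx":0,"wy":0,"wz":0},{"gripper":0,"dx":0,"dy":0,"dz":-0.021,"wx":0,"wy":0,"wz":0},{"gripper":0,"dx":0,"dy":0,"dz":-0.028,"wx":0,"wy":0,"wz":0},{"gripper":0,"dx":0,"dy":0,"dz":-0.035,"wx":0,"wy":0,"wz":0}]'
```

```text
clock: 4.3
eef_pos: [515.9, -145.0, 156.0]
eef_rot: [-3.141, 0.0, 0.518]
wrist_force: [4.7, -2.6, -11.6]
finger_gap: 9.7
finger_force: 40.0
clock: 4.72
eef_pos: [515.8, -144.9, 155.9]
eef_rot: [-3.141, 0.001, 0.011]
wrist_force: [4.1, -1.2, -11.5]
finger_gap: 9.6
finger_force: 40.0
clock: 5.13
eef_pos: [516.1, -145.0, 120.9]
eef_rot: [-3.142, -0.0, 0.018]
wrist_force: [-4.3, 2.3, 53.2]
finger_gap: 9.6
finger_force: 40.0
```

```bash
python3 -m inch '[{"gripper":0.5,"dx":0,"dy":0,"dz":0.003,"wx":0,"wy":0,"wz":0},{"gripper":0.5,"dx":0,"dy":0,"dz":0.003,"wx":0,"wy":0,"wz":0},{"gripper":0.5,"dx":0,"dy":0,"dz":0.003,"wx":0,"wy":0,"wz":0},{"gripper":0.7,"dx":0,"dy":0,"dz":0.03,"wx":0,"wy":0,"wz":0},{"gripper":0.7,"dx":0,"dy":0,"dz":0.06,"wx":0,"wy":0,"wz":0}]'
python3 -m inch '[{"gripper":0.7,"dx":-0.005,"dy":0.02,"dz":0.03,"wx":0,"wy":0,"wz":0},{"gripper":0.7,"dx":-0.015,"dy":0.055,"dz":0.045,"wx":0,"wy":0,"wz":0},{"gripper":0.7,"dx":-0.025,"dy":0.09,"dz":0.06,"wx":0,"wy":0,"wz":0},{"gripper":0.7,"dx":-0.04,"dy":0.125,"dz":0.07,"wx":0,"wy":0,"wz":0},{"gripper":0.7,"dx":-0.055,"dy":0.16,"dz":0.08,"wx":0,"wy":0,"wz":0}]'
python3 -m inch '[{"gripper":0.7,"dx":-0.01,"dy":0.035,"dz":0,"wx":0,"wy":0,"wz":0},{"gripper":0.7,"dx":-0.02,"dy":0.07,"dz":0,"wx":0,"wy":0,"wz":0},{"gripper":0.7,"dx":-0.03,"dy":0.1,"dz":0,"wx":0,"wy":0,"wz":0},{"gripper":0.7,"dx":-0.04,"dy":0.135,"dz":0,"wx":0,"wy":0,"wz":0},{"gripper":0.7,"dx":-0.04,"dy":0.135,"dz":0,"wx":0,"wy":0,"wz":0}]'
python3 - <<'E'
from h import *
snap('w3');im,p=snap('w3');print(p)
cv2.imwrite('pics/side3.png',manip.camera('side'))
hs=cv2.cvtColor(im,cv2.COLOR_BGR2HSV);m=((hs[...,1]<40)&(hs[...,2]>170)).astype(np.uint8)
k,l,s,c=cv2.connectedComponentsWithStats(m)
for i in range(1,k):
    if s[i,4]>300:print(s[i],c[i])
v=np.hstack([im[:,:],cv2.imread('pics/side3.png')[300:480,280:560].repeat(1,0) if 0 else im[:,:0]])
s=cv2.imread('pics/side3.png')[320:480,290:450]
o=np.zeros((480,800,3),np.uint8);o[:,:640]=im;o[:160,640:]=s;cv2.imwrite('pics/c3.png',o)
E
```

```text
clock: 5.55
eef_pos: [515.2, -144.7, 181.1]
eef_rot: [-3.14, 0.003, 0.018]
wrist_force: [-1.1, -0.0, 0.4]
finger_gap: 39.9
finger_force: 0.0
clock: 5.97
eef_pos: [460.2, 16.3, 262.6]
eef_rot: [3.142, -0.001, 0.017]
wrist_force: [0.2, 0.9, -0.7]
finger_gap: 65.9
finger_force: 0.0
clock: 6.38
eef_pos: [419.4, 154.2, 262.1]
eef_rot: [-3.14, -0.001, 0.022]
wrist_force: [0.0, -0.5, 0.4]
finger_gap: 65.9
finger_force: 0.0
(array([420.22063959, 152.15959782, 261.99268188]), array([-3.14115564e+00, -9.75563014e-04,  2.17726562e-02]))
[ 245    0   69  195 7802] [277.70917713  90.36605998]
[ 538    0   94  131 9041] [581.12907864  70.11735427]
[584   0  56  31 755] [608.74039735  14.8807947 ]
[ 428   63   62   57 1420] [463.7971831   92.77112676]
[  59   79   48  128 1348] [ 82.47551929 142.47181009]
[ 397  151   62   63 1758] [428.54550626 181.57110353]
[ 523  176   99   64 4356] [571.78971534 207.94719927]
[ 55 466  47  14 339] [ 71.64011799 474.64896755]
```

View pics/c3.png

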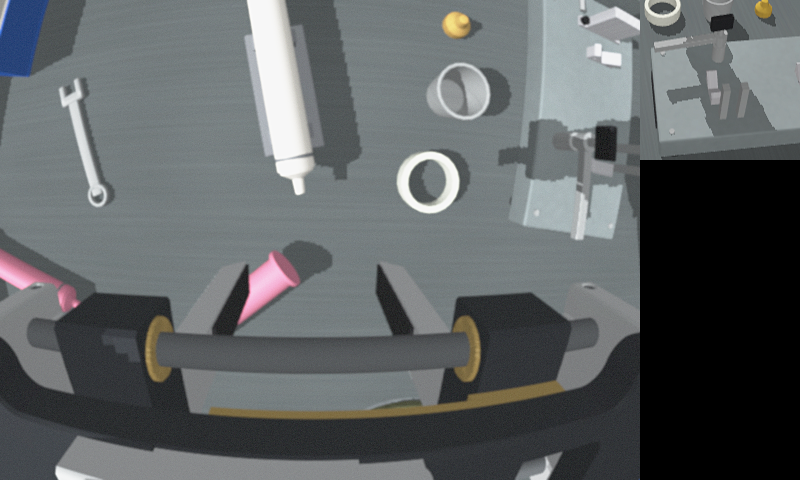

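The wrist view shows the bar aside at (582,190). The white barrel runs from the top edge at (265,0) to its end near (297,165), with the nozzle tip at (299,193). Bystanders are undisturbed. I compute the cartridge pose next.

```bash
python3 - <<'E'
from h import *
p=load('w3');im=cv2.imread('pics/w3.png')
hs=cv2.cvtColor(im,cv2.COLOR_BGR2HSV);m=((hs[...,1]<40)&(hs[...,2]>150)).astype(np.uint8)
k,l,s,c=cv2.connectedComponentsWithStats(m);m=l==l[90,278]
P=[]
for r in range(5,145,10):
    x=np.where(m[r])[0];d=[ray("wrist",u,r,p) for u in(x[0]-.5,x[-1]+.5)]
    o=d[0][0];b=sum(q[1]/np.linalg.norm(q[1]) for q in d);P.append((o+b*(45-o[2])/b[2])[:2])
P=np.array(P);f=np.polyfit(P[:,0],P[:,1],1);print(f,np.degrees(np.arctan(f[0])),np.abs(P[:,1]-np.polyval(f,P[:,0])).max())
t=onz("wrist",299,193.5,45,p);e=onz("wrist",296,164,57,p);print("tip",t,"ring",e)
a=np.arctan(f[0]);u=np.array([np.cos(a),np.sin(a)])
ctr=np.array([t[0],np.polyval(f,t[0])])+131*u;print("centre",ctr)
for n,(uu,v) in {"side":(297,268)}.items():print(onz(n,uu,v,45))
# side: flange/barrel centroid
im=cv2.imread('pics/side3.png');hs=cv2.cvtColor(im,cv2.COLOR_BGR2HSV);m=((hs[...,1]<40)&(hs[...,2]>150)).astype(np.uint8)[225:300,285:400]
x=np.argwhere(m)[:,::-1]+(285,225);print(x.min(0),x.max(0),x.mean(0),onz("side",*x.mean(0),52))
print("tipside",onz("side",x[:,0].min(),x[x[:,0]==x[:,0].min()][:,1].mean(),45))
E
```

```text
[  0.16772556 100.39263732] 9.52134218536058 1.9473644867974542
tip [435.6 166.7  45. ] ring [467.9 169.9  57. ]
centre [564.79535111 195.12325131]
[445.3 166.7  45. ]
[293 235] [393 277] [345.16631579 256.1       ] [557.7 180.8  52. ]
tipside [437.1 171.6  45. ]
```

```bash
python3 - <<'E'
from h import *
p=load('w3');im=cv2.imread('pics/w3.png');g=cv2.cvtColor(im,cv2.COLOR_BGR2GRAY)
P=[]
for r in (8,22,100,115,130,140,150,170,185,190):
    x=g[r,225:340].astype(int);print(r,x[::3] if r in(22,115,150,185) else '')
    w=np.where((x>135))[0]+225;D=[ray("wrist",u,r,p) for u in(w[0]-.5,w[-1]+.5)]
    o=D[0][0];b=sum(q[1]/np.linalg.norm(q[1]) for q in D);P.append((o+b*(45-o[2])/b[2])[:2]);print(w[0],w[-1],P[-1].round(1))
E
```

```text
8 
248 286 [641.4 205.8]
22 [125 127 121 124 122 124 119 123 124 251 247 247 247 247 247 247 246 241
 228 208 187 155  80  83  80  83  86  82  80  84  87  84  84  83  86  84
  79  81 115]
250 288 [624.3 203. ]
100 
254 303 [535.9 190.2]
115 [127 129 128 129 125 125 126 126 124 126 124 173 180 179 244 247 247 247
 247 247 247 247 245 238 221 197 183 144 122 124 125 111  86  87  85  89
  92  88  90]
257 306 [519.7 186.7]
130 
260 308 [503.6 183.7]
140 
261 310 [492.9 182. ]
150 [125 126 119 121 124 121 125 119 125 122 121 122 123 163 177 178 232 247
 247 247 247 247 247 247 245 238 223 198 187 123  81  84  85  83  86  83
  87  88  79]
263 311 [482.3 180.2]
170 
276 312 [460.9 172.4]
185 [128 125 125 126 124 123 122 124 129 121 125 122 127 125 123 123 121 123
 125 120 123 122 115 253 247 247 191 121 125 124 127 121 122 121 125 121
 119 120 123]
292 304 [444.8 167.9]
190 
294 305 [439.5 166.2]
```

```bash
python3 - <<'E'
from h import *
p=load('w3');im=cv2.imread('pics/w3.png');g=cv2.cvtColor(im,cv2.COLOR_BGR2GRAY)
P=[]
for r in list(range(4,150,6))+[182,186,190]:
    x=g[r,225:340].astype(int);l=np.where(x>210)[0][0]+225;w=np.where(x>135)[0][-1]+225
    D=[ray("wrist",u,r,p) for u in(l-.5,w+.5)]
    o=D[0][0];b=sum(q[1]/np.linalg.norm(q[1]) for q in D);P.append((o+b*(45-o[2])/b[2])[:2])
P=np.array(P);f=np.polyfit(P[:,0],P[:,1],1);a=np.arctan(f[0]);print(np.degrees(a),np.round(P[:,1]-np.polyval(f,P[:,0]),1))
print(np.array([435.6,np.polyval(f,435.6)])+131*np.array([np.cos(a),np.sin(a)]))
# flange from wrist0
E
```

```text
11.115136129203997 [-0.1 -0.   0.   0.1 -0.4  0.2  0.3  0.3 -0.1 -0.   0.  -0.4 -0.4 -0.3
 -0.2 -0.1 -0.1  0.   0.1  0.2  0.3  0.3  0.4  0.5  0.6 -0.3 -0.6 -0.4]
[564.1426719  190.51516376]
```

```bash
python3 -m inch '[{"gripper":0.75,"dx":0.03,"dy":0.009,"dz":-0.02,"wx":0,"wy":0,"wz":2},{"gripper":0.75,"dx":0.06,"dy":0.018,"dz":-0.045,"wx":0,"wy":0,"wz":4},{"gripper":0.75,"dx":0.09,"dy":0.026,"dz":-0.07,"wx":0,"wy":0,"wz":6},{"gripper":0.75,"dx":0.12,"dy":0.034,"dz":-0.095,"wx":0,"wy":0,"wz":8},{"gripper":0.75,"dx":0.143,"dy":0.0405,"dz":-0.12,"wx":0,"wy":0,"wz":10}]'
python3 -m inch '[{"gripper":0.75,"dx":0,"dy":0,"dz":-0.02,"wx":0,"wy":0,"wz":0},{"gripper":0.75,"dx":0,"dy":0,"dz":-0.035,"wx":0,"wy":0,"wz":0},{"gripper":0.75,"dx":0,"dy":0,"dz":-0.05,"wx":0,"wy":0,"wz":0},{"gripper":0.75,"dx":0,"dy":0,"dz":-0.05,"wx":0,"wy":0,"wz":0},{"gripper":0.75,"dx":0,"dy":0,"dz":-0.05,"wx":0,"wy":0,"wz":0}]'
python3 - <<'E'
from h import *
im,p=snap('w4');print(p)
cv2.imwrite('pics/c4.png',np.hstack([cv2.resize(im,(400,300)),cv2.resize(manip.camera('side')[160:310,250:450],(400,300))]))
E
```

```text
clock: 6.95
eef_pos: [566.4, 189.0, 139.9]
eef_rot: [3.141, -0.0, 0.192]
wrist_force: [-0.2, 0.0, 0.1]
finger_gap: 70.9
finger_force: 0.0
clock: 7.37
eef_pos: [564.3, 189.1, 91.3]
eef_rot: [3.141, 0.001, 0.19]
wrist_force: [-0.3, 0.4, 1.5]
finger_gap: 70.7
finger_force: 0.0
(array([564.27700706, 189.14496849,  91.28310861]), array([3.14140789e+00, 1.09390825e-03, 1.90398809e-01]))
```

View pics/c4.png

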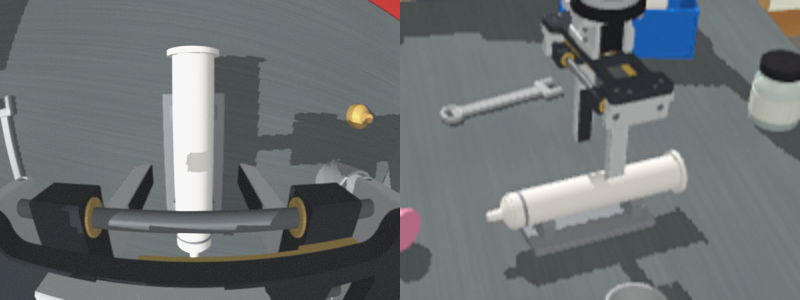

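The fingers are centred over the barrel (crop x≈193) and aligned with it. I descend and grip.

```bash
python3 -m inch '[{"gripper":0.75,"dx":0,"dy":0.001,"dz":-0.02,"wx":0,"wy":0,"wz":0},{"gripper":0.75,"dx":0,"dy":0.001,"dz":-0.04,"wx":0,"wy":0,"wz":0},{"gripper":0.75,"dx":0,"dy":0.001,"dz":-0.055,"wx":0,"wy":0,"wz":0},{"gripper":0.75,"dx":0,"dy":0.001,"dz":-0.066,"wx":0,"wy":0,"wz":0},{"gripper":0.75,"dx":0,"dy":0.001,"dz":-0.066,"wx":0,"wy":0,"wz":0}]' 20
python3 -m inch '[{"gripper":0.5,"dx":0,"dy":0,"dz":0,"wx":0,"wy":0,"wz":0},{"gripper":0.4,"dx":0,"dy":0,"dz":0,"wx":0,"wy":0,"wz":0},{"gripper":0.3,"dx":0,"dy":0,"dz":0,"wx":0,"wy":0,"wz":0},{"gripper":0.3,"dx":0,"dy":0,"dz":0,"wx":0,"wy":0,"wz":0},{"gripper":0.3,"dx":0,"dy":0,"dz":0,"wx":0,"wy":0,"wz":0}]' 20
python3 - <<'E'
from h import *
p=load('w4')
for r in(74,77):print(onz("wrist",308,r,70,p))
o=np.array([564.3,189.1]);a=np.radians(11.1);print((onz("wrist",308,75,70,p)[:2]-o)@[np.cos(a),np.sin(a)])
E
```

```text
clock: 7.88
eef_pos: [563.5, 191.1, 24.3]
eef_rot: [3.141, 0.002, 0.192]
wrist_force: [-0.1, 0.5, -0.3]
finger_gap: 70.6
finger_force: 0.0
clock: 8.3
eef_pos: [564.3, 191.5, 26.1]
eef_rot: [3.142, -0.001, 0.192]
wrist_force: [3.7, -12.1, 3.7]
finger_gap: 40.7
finger_force: 6.9
[668.1 211.4  70. ]
[666.5 211.1  70. ]
105.64151984727414
```

The post axis felt by the two grips, (516.2, -145.0), puts the trough origin at (578.5, -212.7), agreeing with vision. I lift, then carry to centre x = -23.

```bash
python3 -m inch '[{"gripper":0.3,"dx":0,"dy":-0.0005,"dz":0,"wx":0,"wy":0,"wz":0},{"gripper":0.3,"dx":0,"dy":-0.0005,"dz":0.01,"wx":0,"wy":0,"wz":0},{"gripper":0.3,"dx":0,"dy":-0.0005,"dz":0.03,"wx":0,"wy":0,"wz":0},{"gripper":0.3,"dx":0,"dy":-0.0005,"dz":0.055,"wx":0,"wy":0,"wz":0},{"gripper":0.3,"dx":0,"dy":-0.0005,"dz":0.08,"wx":0,"wy":0,"wz":0}]' 20
python3 -m inch '[{"gripper":0.3,"dx":0,"dy":-0.005,"dz":0.025,"wx":0,"wy":0,"wz":-1},{"gripper":0.3,"dx":0,"dy":-0.02,"dz":0.05,"wx":0,"wy":0,"wz":-3},{"gripper":0.3,"dx":-0.002,"dy":-0.045,"dz":0.07,"wx":0,"wy":0,"wz":-5},{"gripper":0.3,"dx":-0.003,"dy":-0.075,"dz":0.08,"wx":0,"wy":0,"wz":-8},{"gripper":0.3,"dx":-0.004,"dy":-0.105,"dz":0.08,"wx":0,"wy":0,"wz":-11}]' 20
python3 -m inch '[{"gripper":0.3,"dx":0,"dy":-0.03,"dz":0,"wx":0,"wy":0,"wz":-2},{"gripper":0.3,"dx":-0.001,"dy":-0.06,"dz":0,"wx":0,"wy":0,"wz":-4},{"gripper":0.3,"dx":-0.002,"dy":-0.09,"dz":0,"wx":0,"wy":0,"wz":-5},{"gripper":0.3,"dx":-0.003,"dy":-0.12,"dz":0,"wx":0,"wy":0,"wz":-5},{"gripper":0.3,"dx":-0.0045,"dy":-0.15,"dz":0,"wx":0,"wy":0,"wz":-5}]'
python3 -m inch '[{"gripper":0.3,"dx":0,"dy":-0.03,"dz":0,"wx":0,"wy":0,"wz":0},{"gripper":0.3,"dx":0,"dy":-0.06,"dz":0,"wx":0,"wy":0,"wz":0},{"gripper":0.3,"dx":0,"dy":-0.09,"dz":0,"wx":0,"wy":0,"wz":0},{"gripper":0.3,"dx":0,"dy":-0.12,"dz":0,"wx":0,"wy":0,"wz":0},{"gripper":0.3,"dx":0,"dy":-0.1465,"dz":0,"wx":0,"wy":0,"wz":0}]'
python3 -m inch '[{"gripper":0.3,"dx":0,"dy":0,"dz":0,"wx":0,"wy":0,"wz":0},{"gripper":0.3,"dx":0,"dy":0,"dz":0,"wx":0,"wy":0,"wz":0},{"gripper":0.3,"dx":0,"dy":0,"dz":0,"wx":0,"wy":0,"wz":0},{"gripper":0.3,"dx":0,"dy":0,"dz":0,"wx":0,"wy":0,"wz":0},{"gripper":0.3,"dx":0,"dy":0,"dz":0,"wx":0,"wy":0,"wz":0}]'
```

```text
clock: 8.72
eef_pos: [563.5, 191.0, 106.6]
eef_rot: [-3.142, 0.001, 0.192]
wrist_force: [0.1, 0.4, -1.2]
finger_gap: 39.8
finger_force: 20.0
clock: 9.13
eef_pos: [560.4, 85.3, 188.8]
eef_rot: [-3.141, -0.004, -0.001]
wrist_force: [0.7, -0.6, -2.3]
finger_gap: 39.9
finger_force: 20.0
clock: 9.55
eef_pos: [555.0, -65.3, 186.1]
eef_rot: [-3.141, -0.0, -0.087]
wrist_force: [-0.1, -0.1, -2.0]
finger_gap: 39.6
finger_force: 20.0
clock: 9.97
eef_pos: [555.0, -212.1, 186.0]
eef_rot: [-3.142, 0.0, -0.088]
wrist_force: [0.1, 0.0, -2.6]
finger_gap: 39.4
finger_force: 20.0
clock: 10.38
eef_pos: [555.6, -209.5, 185.7]
eef_rot: [-3.142, -0.0, -0.086]
wrist_force: [-0.1, 0.4, -3.2]
finger_gap: 39.7
finger_force: 20.0
```

```bash
python3 -m inch '[{"gripper":0.3,"dx":0,"dy":-0.001,"dz":-0.02,"wx":0,"wy":0,"wz":0},{"gripper":0.3,"dx":0,"dy":-0.001,"dz":-0.045,"wx":0,"wy":0,"wz":0},{"gripper":0.3,"dx":0,"dy":-0.001,"dz":-0.07,"wx":0,"wy":0,"wz":0},{"gripper":0.3,"dx":0,"dy":-0.001,"dz":-0.09,"wx":0,"wy":0,"wz":0},{"gripper":0.3,"dx":0,"dy":-0.001,"dz":-0.1,"wx":0,"wy":0,"wz":0}]'
python3 - <<'E'
from h import *
im,p=snap('w5');im,p=snap('w5');print(p)
s=manip.camera('side');cv2.imwrite('pics/side5.png',s);q=manip.camera('scene');cv2.imwrite('pics/scene5.png',q)
o=np.zeros((600,800,3),np.uint8);o[:300,:400]=cv2.resize(im,(400,300));o[300:,:400]=cv2.resize(q[150:290,110:297],(400,300));o[:300,400:]=cv2.resize(im[0:150,220:420],(400,300));o[300:,400:]=cv2.resize(s[280:480,290:557],(400,300))
cv2.imwrite('pics/c5.png',o)
E
```

```text
clock: 10.8
eef_pos: [554.7, -210.3, 83.0]
eef_rot: [-3.14, 0.003, -0.086]
wrist_force: [-0.1, 0.4, -1.4]
finger_gap: 39.7
finger_force: 20.0
(array([ 554.3979771 , -210.32550465,   82.24596777]), array([-3.14009774,  0.00406026, -0.08641877]))
```

View pics/c5.png

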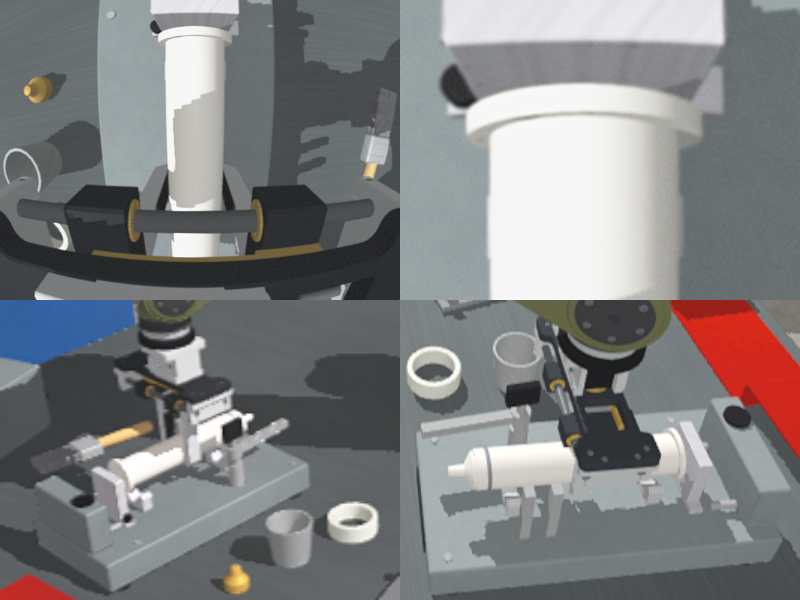

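The crops show the flange mid (585) matching the stop mid (583.5), with a gap still before the stop, the bar aside and the cartridge level. I lower gently.

```bash
python3 -m inch '[{"gripper":0.3,"dx":0,"dy":0,"dz":-0.004,"wx":0,"wy":0,"wz":0},{"gripper":0.3,"dx":0,"dy":0,"dz":-0.008,"wx":0,"wy":0,"wz":0},{"gripper":0.3,"dx":0,"dy":0,"dz":-0.011,"wx":0,"wy":0,"wz":0},{"gripper":0.3,"dx":0,"dy":0,"dz":-0.013,"wx":0,"wy":0,"wz":0},{"gripper":0.3,"dx":0,"dy":0,"dz":-0.014,"wx":0,"wy":0,"wz":0}]' 10
python3 -m inch '[{"gripper":0.3,"dx":0,"dy":0,"dz":-0.001,"wx":0,"wy":0,"wz":0},{"gripper":0.3,"dx":0,"dy":0,"dz":-0.002,"wx":0,"wy":0,"wz":0},{"gripper":0.3,"dx":0,"dy":0,"dz":-0.002,"wx":0,"wy":0,"wz":0},{"gripper":0.3,"dx":0,"dy":0,"dz":-0.002,"wx":0,"wy":0,"wz":0},{"gripper":0.3,"dx":0,"dy":0,"dz":-0.002,"wx":0,"wy":0,"wz":0}]'
```

```text
clock: 11.42
eef_pos: [555.4, -211.5, 71.2]
eef_rot: [-3.141, 0.0, -0.087]
wrist_force: [0.0, -0.3, -1.6]
finger_gap: 39.7
finger_force: 10.0
clock: 11.83
eef_pos: [555.5, -211.5, 69.5]
eef_rot: [3.142, -0.0, -0.087]
wrist_force: [0.5, 0.3, -1.8]
finger_gap: 39.9
finger_force: 10.0
```

```bash
python3 -m inch '[{"gripper":0.3,"dx":0,"dy":0.0005,"dz":-0.001,"wx":0,"wy":0,"wz":0},{"gripper":0.3,"dx":0,"dy":0.0005,"dz":-0.002,"wx":0,"wy":0,"wz":0},{"gripper":0.3,"dx":0,"dy":0.0005,"dz":-0.003,"wx":0,"wy":0,"wz":0},{"gripper":0.3,"dx":0,"dy":0.0005,"dz":-0.003,"wx":0,"wy":0,"wz":0},{"gripper":0.3,"dx":0,"dy":0.0005,"dz":-0.003,"wx":0,"wy":0,"wz":0}]' 10
python3 -m inch '[{"gripper":0.3,"dx":0,"dy":0,"dz":-0.0005,"wx":0,"wy":0,"wz":0},{"gripper":0.3,"dx":0,"dy":0,"dz":-0.001,"wx":0,"wy":0,"wz":0},{"gripper":0.3,"dx":0,"dy":0,"dz":-0.001,"wx":0,"wy":0,"wz":0},{"gripper":0.3,"dx":0,"dy":0,"dz":-0.001,"wx":0,"wy":0,"wz":0},{"gripper":0.3,"dx":0,"dy":0,"dz":-0.001,"wx":0,"wy":0,"wz":0}]'
```

```text
clock: 12.25
eef_pos: [555.5, -210.9, 66.5]
eef_rot: [-3.141, -0.0, -0.087]
wrist_force: [-0.4, 1.8, 0.3]
finger_gap: 39.6
finger_force: 10.0
clock: 12.67
eef_pos: [555.7, -210.7, 66.1]
eef_rot: [-3.141, -0.0, -0.087]
wrist_force: [-2.8, 3.1, 6.3]
finger_gap: 39.5
finger_force: 10.0
```

Seated. I relax to a light 6 N grip, ease off the down-force and slide slowly along the trough axis.

```bash
python3 -m inch '[{"gripper":0.3,"dx":0,"dy":0,"dz":0.0005,"wx":0,"wy":0,"wz":0},{"gripper":0.3,"dx":0.0015,"dy":-0.0001,"dz":0.0005,"wx":0,"wy":0,"wz":0},{"gripper":0.3,"dx":0.003,"dy":-0.0003,"dz":0.0005,"wx":0,"wy":0,"wz":0},{"gripper":0.3,"dx":0.0045,"dy":-0.0004,"dz":0.0005,"wx":0,"wy":0,"wz":0},{"gripper":0.3,"dx":0.006,"dy":-0.0005,"dz":0.0005,"wx":0,"wy":0,"wz":0}]' 6
python3 -m inch '[{"gripper":0.3,"dx":0.0005,"dy":0,"dz":0,"wx":0,"wy":0,"wz":0},{"gripper":0.3,"dx":0.001,"dy":-0.0001,"dz":0,"wx":0,"wy":0,"wz":0},{"gripper":0.3,"dx":0.0015,"dy":-0.0001,"dz":0,"wx":0,"wy":0,"wz":0},{"gripper":0.3,"dx":0.002,"dy":-0.0002,"dz":0,"wx":0,"wy":0,"wz":0},{"gripper":0.3,"dx":0.002,"dy":-0.0002,"dz":0,"wx":0,"wy":0,"wz":0}]'
```

```text
clock: 13.08
eef_pos: [561.3, -211.1, 65.9]
eef_rot: [-3.141, 0.001, -0.087]
wrist_force: [-3.9, 4.9, 3.3]
finger_gap: 39.5
finger_force: 6.0
clock: 13.5
eef_pos: [563.3, -211.3, 65.9]
eef_rot: [-3.141, 0.001, -0.087]
wrist_force: [-3.5, 5.6, 3.3]
finger_gap: 40.0
finger_force: 6.0
```

```bash
for i in 1 2 ; do python3 -m inch '[{"gripper":0.3,"dx":0.0003,"dy":0.0002,"dz":0.0002,"wx":0,"wy":0,"wz":0},{"gripper":0.3,"dx":0.0006,"dy":0.0003,"dz":0.0003,"wx":0,"wy":0,"wz":0},{"gripper":0.3,"dx":0.001,"dy":0.0003,"dz":0.0003,"wx":0,"wy":0,"wz":0},{"gripper":0.3,"dx":0.001,"dy":0.0003,"dz":0.0003,"wx":0,"wy":0,"wz":0},{"gripper":0.3,"dx":0.001,"dy":0.0003,"dz":0.0003,"wx":0,"wy":0,"wz":0}]' | grep -E 'pos|wrist' ; done
```

```text
eef_pos: [564.5, -211.4, 66.1]
wrist_force: [-0.7, 2.8, -1.4]
eef_pos: [565.5, -211.2, 66.5]
wrist_force: [-0.1, 0.6, -1.9]
```

```bash
for i in 1 2 3; do python3 -m inch '[{"gripper":0.3,"dx":0.0003,"dy":0,"dz":-0.0001,"wx":0,"wy":0,"wz":0},{"gripper":0.3,"dx":0.0006,"dy":-0.0001,"dz":-0.0001,"wx":0,"wy":0,"wz":0},{"gripper":0.3,"dx":0.001,"dy":-0.0001,"dz":-0.0001,"wx":0,"wy":0,"wz":0},{"gripper":0.3,"dx":0.001,"dy":-0.0001,"dz":-0.0001,"wx":0,"wy":0,"wz":0},{"gripper":0.3,"dx":0.001,"dy":-0.0001,"dz":-0.0001,"wx":0,"wy":0,"wz":0}]' | grep -E 'pos|wrist' ; done
```

```text
eef_pos: [566.5, -211.2, 66.4]
wrist_force: [-1.0, 0.0, -2.4]
eef_pos: [566.8, -211.4, 66.2]
wrist_force: [-6.6, -0.9, -0.1]
eef_pos: [567.6, -211.5, 66.1]
wrist_force: [-8.3, -1.0, 0.7]
```

Contact at TCP x≈566.6 puts the stop at 93.6, matching vision; the force then plateaued at 8 N as the pads slipped. I release so it settles, then re-grip lightly and push once more to confirm it's home.

```bash
python3 -m inch '[{"gripper":0.3,"dx":-0.0005,"dy":0,"dz":0,"wx":0,"wy":0,"wz":0},{"gripper":0.5,"dx":-0.0005,"dy":0,"dz":0,"wx":0,"wy":0,"wz":0},{"gripper":0.55,"dx":-0.0005,"dy":0,"dz":0,"wx":0,"wy":0,"wz":0},{"gripper":0.55,"dx":-0.0005,"dy":0,"dz":0,"wx":0,"wy":0,"wz":0},{"gripper":0.55,"dx":-0.0005,"dy":0,"dz":0,"wx":0,"wy":0,"wz":0}]' 6
python3 -m inch '[{"gripper":0.35,"dx":-0.001,"dy":0,"dz":0,"wx":0,"wy":0,"wz":0},{"gripper":0.3,"dx":-0.001,"dy":0,"dz":0,"wx":0,"wy":0,"wz":0},{"gripper":0.3,"dx":-0.001,"dy":0,"dz":0,"wx":0,"wy":0,"wz":0},{"gripper":0.3,"dx":-0.001,"dy":0,"dz":0,"wx":0,"wy":0,"wz":0},{"gripper":0.3,"dx":-0.001,"dy":0,"dz":0,"wx":0,"wy":0,"wz":0}]' 6
for i in 1 2; do python3 -m inch '[{"gripper":0.3,"dx":0.0003,"dy":0,"dz":0,"wx":0,"wy":0,"wz":0},{"gripper":0.3,"dx":0.0006,"dy":-0.0001,"dz":0,"wx":0,"wy":0,"wz":0},{"gripper":0.3,"dx":0.001,"dy":-0.0001,"dz":0,"wx":0,"wy":0,"wz":0},{"gripper":0.3,"dx":0.001,"dy":-0.0001,"dz":0,"wx":0,"wy":0,"wz":0},{"gripper":0.3,"dx":0.001,"dy":-0.0001,"dz":0,"wx":0,"wy":0,"wz":0}]' | grep -E 'pos|wrist' ; done
```

```text
clock: 16.0
eef_pos: [568.2, -211.4, 66.4]
eef_rot: [3.141, -0.001, -0.087]
wrist_force: [-0.3, -0.1, -0.3]
finger_gap: 51.4
finger_force: 0.0
clock: 16.42
eef_pos: [567.0, -211.5, 66.3]
eef_rot: [3.141, 0.0, -0.087]
wrist_force: [-0.2, -1.0, 0.7]
finger_gap: 39.6
finger_force: 6.0
eef_pos: [567.3, -211.5, 66.2]
wrist_force: [-7.2, -0.4, 3.4]
eef_pos: [568.2, -211.6, 66.0]
wrist_force: [-7.4, 1.0, 2.5]
```

It resists at once, so the flange is home. I release, rise and go to the grip.

```bash
python3 -m inch '[{"gripper":0.5,"dx":-0.0008,"dy":0,"dz":0,"wx":0,"wy":0,"wz":0},{"gripper":0.6,"dx":-0.0008,"dy":0,"dz":0,"wx":0,"wy":0,"wz":0},{"gripper":0.6,"dx":-0.0008,"dy":0,"dz":0,"wx":0,"wy":0,"wz":0},{"gripper":0.6,"dx":-0.0008,"dy":0,"dz":0.01,"wx":0,"wy":0,"wz":0},{"gripper":0.6,"dx":-0.0008,"dy":0,"dz":0.03,"wx":0,"wy":0,"wz":0}]'
python3 -m inch '[{"gripper":0.6,"dx":0,"dy":0,"dz":0.03,"wx":0,"wy":0,"wz":0},{"gripper":0.6,"dx":0,"dy":0,"dz":0.06,"wx":0,"wy":0,"wz":0},{"gripper":0.6,"dx":0,"dy":0,"dz":0.09,"wx":0,"wy":0,"wz":0},{"gripper":0.6,"dx":-0.02,"dy":0.025,"dz":0.1,"wx":0,"wy":0,"wz":3},{"gripper":0.6,"dx":-0.042,"dy":0.05,"dz":0.1,"wx":0,"wy":0,"wz":6}]'
python3 -m inch '[{"gripper":0.5,"dx":-0.0095,"dy":0.0165,"dz":0,"wx":0,"wy":0,"wz":0},{"gripper":0.45,"dx":-0.0095,"dy":0.0165,"dz":0,"wx":0,"wy":0,"wz":0},{"gripper":0.45,"dx":-0.0095,"dy":0.0165,"dz":0,"wx":0,"wy":0,"wz":0},{"gripper":0.45,"dx":-0.0095,"dy":0.0165,"dz":0,"wx":0,"wy":0,"wz":0},{"gripper":0.45,"dx":-0.0095,"dy":0.0165,"dz":0,"wx":0,"wy":0,"wz":0}]'
python3 - <<'E'
from h import *
im=manip.camera('side');cv2.imwrite('pics/side6.png',im)
hs=cv2.cvtColor(im,cv2.COLOR_BGR2HSV);m=((hs[...,1]<40)&(hs[...,2]>190)).astype(np.uint8)
k,l,s,c=cv2.connectedComponentsWithStats(m)
for i in range(1,k):
    if s[i,4]>200 and c[i][1]>300:print(s[i],c[i])
E
```

```text
clock: 17.67
eef_pos: [567.3, -211.1, 95.0]
eef_rot: [-3.14, 0.003, -0.087]
wrist_force: [0.4, -0.1, -0.5]
finger_gap: 56.2
finger_force: 0.0
clock: 18.08
eef_pos: [527.0, -161.9, 199.7]
eef_rot: [3.14, -0.005, 0.019]
wrist_force: [1.0, 0.4, 0.8]
finger_gap: 56.2
finger_force: 0.0
clock: 18.5
eef_pos: [517.1, -145.7, 196.3]
eef_rot: [3.141, -0.0, 0.017]
wrist_force: [-0.5, -0.1, -0.3]
finger_gap: 42.5
finger_force: 0.0
[295 311  36  34 447] [311.89038031 327.25950783]
[304 352  66  16 293] [335.07849829 359.80546075]
[477 360  22  32 276] [487.07971014 375.72101449]
[ 355  371  131   40 3372] [421.0717675  391.97924081]
[329 385  27  27 421] [345.3087886  397.96912114]
[ 607  411   33   53 1170] [626.75555556 432.42307692]
[581 430  18  38 255] [589.05882353 450.61960784]
```

```bash
python3 -m inch '[{"gripper":0.45,"dx":-0.001,"dy":0.0006,"dz":-0.025,"wx":0,"wy":0,"wz":0},{"gripper":0.45,"dx":-0.001,"dy":0.0006,"dz":-0.05,"wx":0,"wy":0,"wz":0},{"gripper":0.45,"dx":-0.001,"dy":0.0006,"dz":-0.075,"wx":0,"wy":0,"wz":0},{"gripper":0.3,"dx":-0.001,"dy":0.0006,"dz":-0.075,"wx":0,"wy":0,"wz":0},{"gripper":0.2,"dx":-0.001,"dy":0.0006,"dz":-0.075,"wx":0,"wy":0,"wz":0}]' 40
python3 -m inch '[{"gripper":0,"dx":0,"dy":0,"dz":0,"wx":0,"wy":0,"wz":0},{"gripper":0,"dx":0,"dy":0,"dz":0,"wx":0,"wy":0,"wz":0},{"gripper":0,"dx":0,"dy":0,"dz":0,"wx":0,"wy":0,"wz":0},{"gripper":0,"dx":0,"dy":0,"dz":0,"wx":0,"wy":0,"wz":0},{"gripper":0,"dx":0,"dy":0,"dz":0,"wx":0,"wy":0,"wz":0}]' 40
python3 -m inch '[{"gripper":0,"dx":0,"dy":0,"dz":0.008,"wx":0,"wy":0,"wz":0},{"gripper":0,"dx":0,"dy":0,"dz":0.016,"wx":0,"wy":0,"wz":0},{"gripper":0,"dx":0,"dy":0,"dz":0.024,"wx":0,"wy":0,"wz":0},{"gripper":0,"dx":0,"dy":0,"dz":0.03,"wx":0,"wy":0,"wz":0},{"gripper":0,"dx":0,"dy":0,"dz":0.036,"wx":0,"wy":0,"wz":0}]' 
```

```text
clock: 18.97
eef_pos: [515.5, -144.8, 120.8]
eef_rot: [-3.141, 0.002, 0.017]
wrist_force: [-0.2, -0.3, 1.1]
finger_gap: 32.2
finger_force: 0.0
clock: 19.38
eef_pos: [516.3, -144.9, 122.5]
eef_rot: [3.141, -0.002, 0.018]
wrist_force: [-0.3, -1.9, 7.1]
finger_gap: 9.8
finger_force: 40.0
clock: 19.8
eef_pos: [516.0, -144.8, 157.1]
eef_rot: [3.141, -0.001, 0.017]
wrist_force: [8.2, -4.3, -12.2]
finger_gap: 9.8
finger_force: 40.0
```

```bash
python3 -m inch '[{"gripper":0,"dx":0,"dy":0,"dz":0,"wx":0,"wy":0,"wz":5},{"gripper":0,"dx":0,"dy":0,"dz":0,"wx":0,"wy":0,"wz":12},{"gripper":0,"dx":0,"dy":0,"dz":0,"wx":0,"wy":0,"wz":19},{"gripper":0,"dx":0,"dy":0,"dz":0,"wx":0,"wy":0,"wz":26},{"gripper":0,"dx":0,"dy":0,"dz":0,"wx":0,"wy":0,"wz":33}]' 
python3 -m inch '[{"gripper":0,"dx":0,"dy":0,"dz":0,"wx":0,"wy":0,"wz":7},{"gripper":0,"dx":0,"dy":0,"dz":0,"wx":0,"wy":0,"wz":14},{"gripper":0,"dx":0,"dy":0,"dz":0,"wx":0,"wy":0,"wz":21},{"gripper":0,"dx":0,"dy":0,"dz":0,"wx":0,"wy":0,"wz":28},{"gripper":0,"dx":0,"dy":0,"dz":0,"wx":0,"wy":0,"wz":35}]'
python3 -m inch '[{"gripper":0,"dx":0,"dy":0,"dz":0,"wx":0,"wy":0,"wz":6},{"gripper":0,"dx":0,"dy":0,"dz":0,"wx":0,"wy":0,"wz":11},{"gripper":0,"dx":0,"dy":0,"dz":0,"wx":0,"wy":0,"wz":15},{"gripper":0,"dx":0,"dy":0,"dz":0,"wx":0,"wy":0,"wz":16},{"gripper":0,"dx":0,"dy":0,"dz":0,"wx":0,"wy":0,"wz":16}]'
```

```text
clock: 20.22
eef_pos: [516.1, -144.8, 156.8]
eef_rot: [3.141, -0.0, 0.599]
wrist_force: [7.0, -4.6, -11.9]
finger_gap: 9.7
finger_force: 40.0
clock: 20.63
eef_pos: [516.0, -144.8, 156.8]
eef_rot: [3.141, 0.0, 1.21]
wrist_force: [6.1, -4.8, -11.8]
finger_gap: 9.8
finger_force: 40.0
clock: 21.05
eef_pos: [516.0, -144.7, 156.7]
eef_rot: [3.141, 0.0, 1.485]
wrist_force: [7.0, -3.4, -11.6]
finger_gap: 9.9
finger_force: 40.0
```

```bash
python3 -m inch '[{"gripper":0,"dx":0,"dy":0,"dz":-0.003,"wx":0,"wy":0,"wz":0},{"gripper":0,"dx":0,"dy":0,"dz":-0.006,"wx":0,"wy":0,"wz":0},{"gripper":0,"dx":0,"dy":0,"dz":-0.009,"wx":0,"wy":0,"wz":0},{"gripper":0,"dx":0,"dy":0,"dz":-0.01,"wx":0,"wy":0,"wz":0},{"gripper":0,"dx":0,"dy":0,"dz":-0.01,"wx":0,"wy":0,"wz":0}]' 
python3 -m inch '[{"gripper":0,"dx":0,"dy":0,"dz":-0.001,"wx":0,"wy":0,"wz":0},{"gripper":0,"dx":0,"dy":0,"dz":-0.002,"wx":0,"wy":0,"wz":0},{"gripper":0,"dx":0,"dy":0,"dz":-0.003,"wx":0,"wy":0,"wz":0},{"gripper":0,"dx":0,"dy":0,"dz":-0.004,"wx":0,"wy":0,"wz":0},{"gripper":0,"dx":0,"dy":0,"dz":-0.005,"wx":0,"wy":0,"wz":0}]' 
python3 -c "
from h import *
print(manip.read_state()['moment'])"
```

```text
clock: 21.47
eef_pos: [516.0, -144.7, 146.6]
eef_rot: [3.141, 0.0, 1.483]
wrist_force: [7.9, -4.3, -10.9]
finger_gap: 9.6
finger_force: 40.0
clock: 21.88
eef_pos: [516.0, -144.7, 141.9]
eef_rot: [3.141, 0.0, 1.483]
wrist_force: [6.1, -3.4, -10.0]
finger_gap: 10.0
finger_force: 40.0
[-0.68691389 -1.34433943  0.06132899]
```

```bash
python3 -m inch '[{"gripper":0,"dx":0,"dy":0,"dz":-0.002,"wx":0,"wy":0,"wz":0},{"gripper":0,"dx":0,"dy":0,"dz":-0.004,"wx":0,"wy":0,"wz":0},{"gripper":0,"dx":0,"dy":0,"dz":-0.006,"wx":0,"wy":0,"wz":0},{"gripper":0,"dx":0,"dy":0,"dz":-0.008,"wx":0,"wy":0,"wz":0},{"gripper":0,"dx":0,"dy":0,"dz":-0.01,"wx":0,"wy":0,"wz":0}]' 
for i in 1 2 3; do python3 -m inch '[{"gripper":0,"dx":0,"dy":0,"dz":-0.0003,"wx":0,"wy":0,"wz":0},{"gripper":0,"dx":0,"dy":0,"dz":-0.0006,"wx":0,"wy":0,"wz":0},{"gripper":0,"dx":0,"dy":0,"dz":-0.001,"wx":0,"wy":0,"wz":0},{"gripper":0,"dx":0,"dy":0,"dz":-0.001,"wx":0,"wy":0,"wz":0},{"gripper":0,"dx":0,"dy":0,"dz":-0.001,"wx":0,"wy":0,"wz":0}]' | grep -E 'pos|wrist'; done
```

```text
clock: 22.3
eef_pos: [516.1, -144.7, 132.0]
eef_rot: [3.141, 0.0, 1.484]
wrist_force: [4.8, -3.4, -8.4]
finger_gap: 9.7
finger_force: 40.0
eef_pos: [516.0, -144.7, 131.0]
wrist_force: [6.1, -4.2, -8.3]
eef_pos: [516.1, -144.8, 130.1]
wrist_force: [5.0, -3.5, -8.3]
eef_pos: [516.1, -144.7, 129.3]
wrist_force: [5.7, -2.7, -6.2]
```

Force is starting to transfer to the cartridge at z≈129.3. I go down in 0.3 mm steps.

```bash
for i in 1 2; do python3 -m inch '[{"gripper":0,"dx":0,"dy":0,"dz":-0.0001,"wx":0,"wy":0,"wz":0},{"gripper":0,"dx":0,"dy":0,"dz":-0.0002,"wx":0,"wy":0,"wz":0},{"gripper":0,"dx":0,"dy":0,"dz":-0.0003,"wx":0,"wy":0,"wz":0},{"gripper":0,"dx":0,"dy":0,"dz":-0.0003,"wx":0,"wy":0,"wz":0},{"gripper":0,"dx":0,"dy":0,"dz":-0.0003,"wx":0,"wy":0,"wz":0}]' | grep -E 'pos|wrist'; done
```

```text
eef_pos: [516.1, -144.7, 129.2]
wrist_force: [4.3, -1.2, -3.9]
eef_pos: [516.1, -144.6, 129.0]
wrist_force: [5.0, -2.3, -1.6]
```

The bar rests on the cartridge. I open the gripper and retreat.

```bash
python3 -m inch '[{"gripper":0.2,"dx":0,"dy":0,"dz":0,"wx":0,"wy":0,"wz":0},{"gripper":0.45,"dx":0,"dy":0,"dz":0,"wx":0,"wy":0,"wz":0},{"gripper":0.5,"dx":0,"dy":0,"dz":0,"wx":0,"wy":0,"wz":0},{"gripper":0.5,"dx":0,"dy":0,"dz":0,"wx":0,"wy":0,"wz":0},{"gripper":0.5,"dx":0,"dy":0,"dz":0.005,"wx":0,"wy":0,"wz":0}]' 
python3 -m inch '[{"gripper":0.5,"dx":0,"dy":0,"dz":0.02,"wx":0,"wy":0,"wz":0},{"gripper":0.5,"dx":0,"dy":0,"dz":0.05,"wx":0,"wy":0,"wz":0},{"gripper":0.5,"dx":0,"dy":0,"dz":0.085,"wx":0,"wy":0,"wz":0},{"gripper":0.5,"dx":0,"dy":0.02,"dz":0.12,"wx":0,"wy":0,"wz":0},{"gripper":0.5,"dx":0,"dy":0.05,"dz":0.14,"wx":0,"wy":0,"wz":0}]'
python3 -m inch '[{"gripper":0.5,"dx":0,"dy":0.04,"dz":0,"wx":0,"wy":0,"wz":0},{"gripper":0.5,"dx":0,"dy":0.08,"dz":0,"wx":0,"wy":0,"wz":0},{"gripper":0.5,"dx":0,"dy":0.1,"dz":0,"wx":0,"wy":0,"wz":0},{"gripper":0.5,"dx":0,"dy":0.1,"dz":0,"wx":0,"wy":0,"wz":0},{"gripper":0.5,"dx":0,"dy":0.1,"dz":0,"wx":0,"wy":0,"wz":0}]'
python3 - <<'E'
from h import *
im=manip.camera('side');cv2.imwrite('pics/side7.png',im)
o=cv2.imread('pics/side6.png');s0=cv2.imread('pics/side0.png')
def blob(im,f,lo):
    m=f(im).astype(np.uint8);k,l,s,c=cv2.connectedComponentsWithStats(m)
    return [(s[i].tolist(),c[i].round(1).tolist()) for i in range(1,k) if s[i,4]>60 and lo(c[i])]
blk=lambda im:im.max(2)<45
near=lambda c:abs(c[0]-372)<40 and abs(c[1]-335)<45
print("grip0",blob(s0,blk,near),"grip now",blob(im,blk,near))
# flange / barrel right region diff between released (side6) and now
d=cv2.absdiff(im,o).max(2)[355:425,420:500];print("px changed near flange/stop",(d>40).sum(),"of",d.size)
E
```

```text
clock: 24.8
eef_pos: [515.2, -144.3, 133.0]
eef_rot: [-3.14, -0.0, 1.484]
wrist_force: [0.4, 0.4, -1.1]
finger_gap: 39.7
finger_force: 0.0
clock: 25.22
eef_pos: [515.9, -95.4, 277.8]
eef_rot: [3.138, 0.001, 1.481]
wrist_force: [0.4, 0.4, -0.7]
finger_gap: 46.9
finger_force: 0.0
clock: 25.63
eef_pos: [515.6, 6.2, 274.0]
eef_rot: [3.141, 0.0, 1.486]
wrist_force: [-0.2, 0.2, 0.3]
finger_gap: 46.8
finger_force: 0.0
grip0 [([367, 329, 11, 27, 205], [371.8, 342.5])] grip now [([367, 327, 11, 27, 186], [372.1, 340.3])]
px changed near flange/stop 147 of 5600
```

```bash
python3 - <<'E'
from h import *
a=cv2.imread('pics/side6.png',0);b=cv2.imread('pics/side7.png',0)
for r in(372,380,388):print(r,a[r,462:496:2],b[r,462:496:2],sep='\n')
y,x=np.where(cv2.absdiff(a,b)[355:425,420:500]>40);print(x.min()+420,x.max()+420,y.min()+355,y.max()+355)
print([ (s['wrist_force'],s['finger_gap']) for s in [manip.read_state()]])
E
```

```text
372
[169 169 171 170 170 185 232 252 194 155 224 220 218 218 148 116 116]
[155 155 155 155 156 171 217 239 179 141 209 205 203 204 134 105 104]
380
[254 253 253 252 252 252 252 252 207 247 242 150 221 223 223 222 154]
[240 239 239 238 238 238 237 238 192 232 228 136 206 208 208 208 139]
388
[225 224 223 223 222 221 219 218 217 205 217 218 159 161 223 221 219]
[210 209 208 207 207 206 205 203 202 190 202 204 145 146 208 206 204]
423 443 378 409
[(array([ 0.27012135, -0.18789472,  0.32411056]), 46.82105628526787)]
```

The edge pixels are identical apart from brightness, so the flange hasn't moved. I hand in.

```bash
python3 -c "
from cell import manip
print(manip.sign_off())"
```

```text
the job is handed in; nothing more can be done
None
```

The job is handed in at about 26 s: the cartridge was pushed home against the stop (felt twice, at about 8 N), the clamp bar was let down onto it in its fork, and the arm was clear. The sign-off returned no verdict.

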